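# Free a latched filter drawer with a pin and put the filter out for washing

## Robot

A 6-joint arm with a two-finger parallel gripper is mounted at the origin on the work surface. World frame = base frame: x ahead of the robot, y to its left, z up, the work surface at z = 0. Lengths are in mm, angles in rad, forces in N, time in s.
With the tool pointing down it reaches from about 350 to 875 mm from the base axis. Payload 4.2 kg.
Tool frame: the origin (TCP) lies midway between the tips of the shut fingers; the grasp point (between the pads) lies 19 mm behind it (arm.tcp_to_grasp is the distance from the TCP to the grasp point, in mm); z points along the fingers, y is the line along which they close (so a half turn about z gives the same grasp; the last joint's range is limited). The gripper opens to 85 mm and grips with 20 to 120 N. Pads are 22 mm wide; open, the fingers measure 114 mm over their backs; the gripper's body (76 mm by 85 mm) begins 54 mm behind the grasp point. The pads swing forward as they close: fully open they stand 13 mm farther back than shut.
Start: joints at [-0.926, 0.385, 0.008, 0, -1.194, -0.259], TCP at [235.201, -579.033, 231.312] pointing down, gripper open.
Joint ranges: [-3.14, 3.14], [-1.21, 2.06], [-1.07, 1.41], [-3.16, 2.05], [-2.99, -0.16], [-3.1, 3.1]. Speed limits (rad/s): [2.79, 2.79, 3.14, 3.14, 3.14, 3.14].

## Interface

Orientations are given as a unit quaternion [x, y, z, w].
In Python, from bench import arm, imaging, job, models gives the robot as it stands.
- The arm moves only by the tool arm_command, never from a script. Its argument "rows" is a list of rows, each an object with "grip": the opening, from 0 (shut) to 1 (fully open); "linear": the shift along the tool's x, y, z in mm, a list of three; "rot": the turn, a rotation vector about the tool's x, y, z in rad, a list of three. In form: [{"grip": grip, "linear": [tx, ty, tz], "rot": [rx, ry, rz]}, ...]. A call has 1 to 10 rows; each row is the pose to reach, as a shift and turn from the pose commanded when the call began, along the tool's axes at that moment; what a row does not reach only later rows make up. A row lasts 1/8 s, in which the tool goes at most 62.5 mm and 10.7 degrees, less where a joint would pass 70% of its speed; a pose out of reach is approached as far as the arm can. A call with a gripper value outside its range is refused whole. The fingers move at their own pace and stop on an object; the grip force is fixed at half the most. Time passes only in rows, so rows that repeat a pose let the fingers close. It gives the time, the measured TCP pose, the force, the opening and the grip force at its end, in the units of the state.
- arm.read_state(): the state, without advancing time (a new reading comes with each control period).
- imaging.get_image(name): name is "scene" or "top" or "wrist"; returns a dict with "frame" (420x560x3 uint8, red, green, blue), "fx", "fy", "cx", "cy" (pixels), "extrinsics" (4x4, takes a point from world to camera coordinates); the wrist camera has in their place "T_tool_cam" (4x4, takes a point from camera to tool coordinates, whose origin is the TCP and whose axes are the flange's). Camera axes: x right, y down, z forward; pixel columns grow to the right and rows downward; lengths in mm; the calibration is good to about 2 mm. The wrist camera is an equidistant fisheye: a pixel r from the principal point sees the ray r / f radians off the axis. A picture is of the moment at which its call begins: read the wrist's pose just before it. There is no depth.
- job.job_done(): hands the job in; it is judged then, once.
Trained networks look in a picture, given as the dict that the camera call returned (one of the last four; its "shot" number tells which), for a name from the list of things; names that differ only in an ending like _2 or _b are one class to them, and where a whole thing is asked for, a point or a joint stands for the part that bears it (a point fixed in the world has none). Each returns a list of dicts, best first, with "score" (0 to 1); they miss things now and then, are a little off and sometimes report something else, mostly with a low value. They report only what shows in the picture. A call takes as long as a camera call. They do not tell look-alikes from the thing itself.
- models.spot_in(picture, query): "rect" ([left, top, right, bottom] in pixels, round what is visible of it).
- models.tip_of(picture, query): "pixel" ([column, row] in pixels: a listed point, or the origin of a listed thing).
The state is a dict: "clock": time; "joints": joint angles; "joint_vel": joint speeds; "joint_efforts": joint torques, N m; "position": TCP position; "ee_rot": TCP orientation; "contact_force": force on the tool from outside, world axes, zero at the start; "wrist_torque": the same for the moment, N m; "gripper_width": finger opening in mm; "grasp_force": force on a finger pad.
Only numpy, scipy, OpenCV 4.12 (cv2) and the standard library are available. Lean on these libraries where they do the work, as an engineer would, in place of code of your own. Each camera call takes 0.05 s, during which the arm holds its last target. There are 200 camera calls.

## Task

The filter of the dusting table has to go for washing: take the red-handled pin tool out of its wooden holder, press the orange button in the recess of the white drawer down with the pin and, keeping it down, push the drawer all the way out towards you with the pin. Stand the tool back upright in its holder, then lift the blue filter out by its fin and set it down flat in the white wash tray without dropping it. Last, push the empty drawer fully home until its latch snaps, leaving everything else on the table where it is.

Things in the scene. Friction and masses are not known exactly. Their poses are not given: they have to be found in the camera images.
- unit: Dusting table: a grey box 180 (x) x 260 (y) x 85 mm high with a perforated aluminium top, fixed on the work surface. Origin at the centre of its underside, z up; its front (the drawer side) faces its own -x. The slot for the drawer is in the middle of the front face (90 mm before the origin). An old book lies on the rear of its top.
- drawer (a joint): How far the white drawer is out: 0 = home and latched, 0.108 m = fully out at its stop. Slides level along the unit's own -x, about 1.5 N friction, stays where left. A snap latch holds it at 0 until the orange button is pressed. Pushed home by its front face with about 2 N, up to about 8 N over the last 20 mm, where the latch cams down and snaps by itself.
- release (a joint): Travel of the orange release button: 0 = up, 0.008 m = fully down. Spring: about 1.5 N at first, 5 N fully down. The latch is free from 0.006 m on. The button rides on the drawer.
- recess (a point): Centre of the mouth of the recess in the top of the white drawer's front block (34 deep x 86 wide, top 56 mm above the table); moves with the drawer. 17 mm square shaft, walls along the unit's x and y, between two orange marks; the orange button (13 mm wide) is 10 mm below the mouth, 18 when fully down. 19 mm in front of the unit's front face when home. A pin in it pushes the drawer by its wall.
- drawer_front (a point): Centre of the flat front face of the drawer's front block (86 mm wide, from 8 to 56 mm above the work surface), 32 mm above the work surface. The face looks to the unit's own -x. It moves with the drawer; it is 126 mm before the unit's origin when home. Push here to close.
- filter: Blue filter, loose in the drawer, 60 to 130 g: plate 60 x 60 x 16 mm with an upright fin in the middle, 40 mm long (own x), 12 mm thick (own y), 16 to 44 mm above the underside. Origin: centre of the underside. Lies on the drawer's floor, 12 mm above the table, x nearly along the unit's x, about 8 mm play all round. With the drawer fully out it lifts straight up.
- pin_tool: Pin tool, 112 mm long, 80 g: steel pin 8 mm diameter, 50 mm long; steel collar 28 mm diameter, 5 mm thick; red square handle 20 x 20 mm, 57 mm long. Origin at the pin's tip, z from the tip towards the handle (handle at 55 to 112 mm), x and y square to the handle's flats. Starts upright in the holder, collar on its top, tip 12 mm above the table.
- holder: Dark wooden block 64 x 64 x 62 mm high, fixed, with a 15 mm square hole, 54 mm deep, in the middle of its top. Origin at the centre of its underside, z up. The collar of the pin tool rests on its top.
- wash_tray: White open tray 150 (x) x 130 (y) x 32 mm high, walls and floor 5 mm, fixed. Origin at the centre of its underside, z up.
- old_book: Brown book 105 x 160 x 30 mm lying on the rear of the dusting table's top. Leave alone.
- pencil: Red pencil 150 mm long. Leave alone.
- bone_folder: Ivory bone folder 150 x 24 x 6 mm. Leave alone.
- dust_brush: Dusting brush lying on the table. Leave alone.
- brass_weight: Brass weight 44 mm diameter, 40 mm high. Leave alone.
- paste_jar: Paste jar 60 mm diameter, 75 mm high. Leave alone.
- eraser: White eraser 50 x 22 x 12 mm. Leave alone.
Mind the look-alikes: they are no part of the job. What is shaped like the pin_tool but purple or turquoise is not meant.

How it is judged:
By the outcome, as a careful person would: the job done as asked, in the order asked, and still so for the second after the job is handed in, with the robot touching nothing.
It also fails if it takes over 72 s, if anything falls off the work surface, if the arm or the gripper's body presses on something with over 40 N, if the wrist force passes 120 N, or if a joint passes its speed limit or range.

## Working session

There is one attempt and no reset: what is moved stays moved. The work goes in short steps, Python scripts to look and compute and a tool call to move; the robot and the scene stay as the last step left them, time stands still between calls to the robot, and variables do not carry over. Pictures are saved under pics/ and viewed, at most 10 in all, crops included, and the job is handed in when it is done.

Besides the shell and the picture viewer there is one more tool, called after "Emit:" as name([rows], argument=value, ...), one row to a line, values as JSON. arm_command: Moves the arm, as the interface text tells. Its arguments: {"type":"object","properties":{"rows":{"type":"array"}},"required":["rows"]}

```bash
mkdir -p pics; cat > h.py <<'E'
import numpy as np, cv2
from scipy.spatial.transform import Rotation as R
from bench import arm, imaging, job, models
def save(p,n,crop=None,s=1):
    f=p["frame"]
    if crop: f=f[crop[1]:crop[3],crop[0]:crop[2]]
    cv2.imwrite(n,cv2.cvtColor(cv2.resize(f,None,fx=s,fy=s,interpolation=cv2.INTER_CUBIC),cv2.COLOR_RGB2BGR))
def ray(p,px):
    if "extrinsics" in p:
        E=np.array(p["extrinsics"]);d=np.array([(px[0]-p["cx"])/p["fx"],(px[1]-p["cy"])/p["fy"],1.])
        return -E[:3,:3].T@E[:3,3],E[:3,:3].T@d
    a=np.array([(px[0]-p["cx"])/p["fx"],(px[1]-p["cy"])/p["fy"]]);r=np.hypot(*a)
    d=np.array([*(a*np.sinc(r/np.pi)),np.cos(r)])
    T=np.array(p["T_tool_cam"]);Q=R.from_quat(p["st"]["ee_rot"]).as_matrix()
    return np.array(p["st"]["position"])+Q@T[:3,3],Q@T[:3,:3]@d
def at(p,px,z):
    o,d=ray(p,px);return o+d*(z-o[2])/d[2]
def shot(n):
    st=arm.read_state();p=imaging.get_image(n);p["st"]=st;return p
def proj(p,X):
    X=np.array(X,float)
    if "extrinsics" in p:
        E=np.array(p["extrinsics"]);c=E[:3,:3]@X+E[:3,3];return np.array([c[0]/c[2]*p["fx"]+p["cx"],c[1]/c[2]*p["fy"]+p["cy"]])
    T=np.array(p["T_tool_cam"]);Q=R.from_quat(p["st"]["ee_rot"]).as_matrix()
    c=T[:3,:3].T@(Q.T@(X-np.array(p["st"]["position"]))-T[:3,3]);r=np.hypot(c[0],c[1]);t=np.arctan2(r,c[2])
    return np.array([p["cx"],p["cy"]])+c[:2]/r*t*p["fx"]
E
python3 - <<'E'
from h import *
print(arm.read_state())
a=shot("top");b=shot("scene")
save(a,"pics/top1.png",s=1.42);save(b,"pics/scene1.png",s=1.42)
for p in(a,b):
    print(p["fx"],p["cx"],p["cy"],ray(p,(280,210)))
    for q in["unit","recess","drawer_front","pin_tool","holder","wash_tray","filter"]:
        print(q,[(np.round(r["pixel"]),round(r["score"],2)) for r in models.tip_of(p,q)][:4],[(np.round(r["rect"]),round(r["score"],2)) for r in models.spot_in(p,q)][:4])
E
```

```text
{'clock': 0.0, 'joints': array([-9.26385174e-01,  3.85541789e-01,  6.58190026e-03, -5.24665068e-04,
       -1.19399330e+00, -2.58569013e-01]), 'joint_vel': array([-0.00044451, -0.00042659, -0.00130636,  0.00084771, -0.00022416,
        0.00039031]), 'joint_efforts': array([-9.01140593e-04, -3.92291451e+01,  1.88399041e+01,  4.18629661e+00,
       -4.60869516e-03,  2.26988595e-05]), 'position': array([ 234.98503694, -578.48895003,  230.20950375]), 'ee_rot': array([-1.91631477e-01,  9.81466329e-01,  1.07675069e-03, -2.51133149e-04]), 'contact_force': array([ 1.00169323, -0.71806577, -0.04882909]), 'wrist_torque': array([-0.0599831 , -0.01819862,  0.04724129]), 'grasp_force': 0.0, 'gripper_width': 85.30088167968825}
419.0361461438703 280.57082251747113 204.6148598599176 (array([ 512.53039719,   11.82446448, 1219.91244579]), array([ 0.06573525, -0.01162951, -0.99785302]))
unit [(array([279., 166.]), 0.89), (array([300., 274.]), 0.15)] [(array([227., 125., 329., 207.]), 0.84)]
recess [(array([276., 200.]), 0.58)] [(array([260., 190., 292., 207.]), 0.81)]
drawer_front [(array([279., 206.])
[... 653 characters left out ...]
, 290.]), 0.68)]
recess [(array([284., 220.]), 0.48)] []
drawer_front [(array([290., 229.]), 0.51)] [(array([406., 286., 452., 321.]), 0.44)]
pin_tool [(array([389., 248.]), 0.74), (array([254., 176.]), 0.55), (array([416., 267.]), 0.54)] [(array([414., 229., 427., 268.]), 0.82), (array([368., 234., 382., 274.]), 0.79), (array([391., 197., 401., 221.]), 0.66), (array([386., 210., 396., 238.]), 0.65)]
holder [(array([390., 252.]), 0.91)] [(array([380., 228., 403., 258.]), 0.78), (array([275., 212., 301., 228.]), 0.69)]
wash_tray [(array([255., 175.]), 0.67)] [(array([227., 157., 280., 192.]), 0.95), (array([387., 211., 398., 237.]), 0.29), (array([359., 216., 376., 229.]), 0.28)]
filter [] []
```

View pics/top1.png

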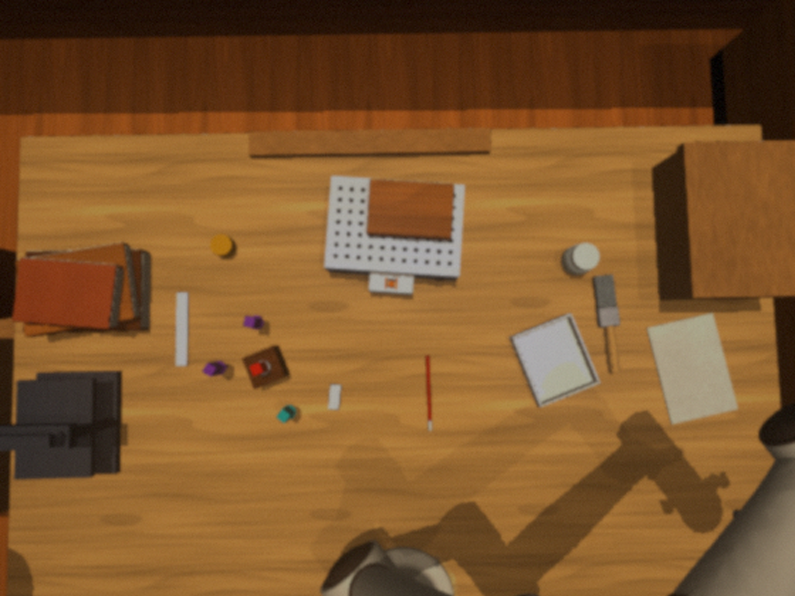

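View pics/scene1.png

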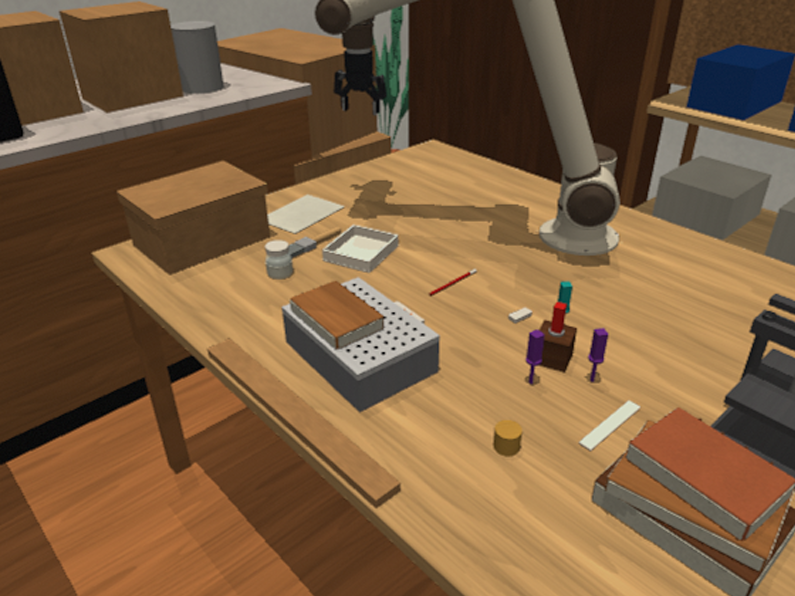

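Candidates for the pin tool (top view pixels /1.42): red in the holder (183,259), purple (178,227) and (151,259), turquoise (202,291). The red one in the wooden block is the one wanted; I will confirm it from near.

```bash
cat >> h.py <<'E'
def go(X,a,st=None,z=(0,0,-1)):
    "shift/turn for TCP at X, closing line at world angle a (tool down)"
    st=st or arm.read_state();Q=R.from_quat(st["ee_rot"])
    best=None
    for k in(0,np.pi):
        y=np.array([np.cos(a+k),np.sin(a+k),0]);M=np.column_stack([np.cross(y,z),y,z])
        r=(Q.inv()*R.from_matrix(M)).as_rotvec()
        if k==0: c=[r]
        else: c.append(r)
    return np.round(Q.inv().apply(np.array(X)-st["position"]),1).tolist(),[np.round(r,3).tolist() for r in c]
def yawnow(): 
    y=R.from_quat(arm.read_state()["ee_rot"]).as_matrix()[:,1];return np.arctan2(y[1],y[0])
E
python3 - <<'E'
from h import *
p=shot("top")
f=lambda n,L,z:print(n,[np.round(at(p,(u/1.42,v/1.42),z)[:2]).tolist() for u,v in L])
f("unit",[(331,177),(465,185),(461,277),(325,270)],85)
f("dr",[(369,292),(413,293)],56); f("rec",[(391,283.5)],50)
f("hold",[(243,359),(279,346),(289,379),(254,388)],62)
f("red",[(260,368)],124)
f("tray",[(511,341),(571,316),(599,381),(540,405)],32)
f("purp",[(253,322),(214,368)],112);f("turq",[(287,413)],112);f("eraser",[(335,397)],12);f("pencil",[(428,355),(430,430)],5);f("brush",[(600,277),(615,372)],15)
f("jar",[(585,255)],75)
w=shot("wrist");print(w["fx"],w["cx"],w["cy"],np.round(w["T_tool_cam"],2).tolist(),np.degrees(yawnow()))
E
```

```text
unit [[825.0, 123.0], [805.0, -137.0], [626.0, -124.0], [644.0, 137.0]]
dr [[602.0, 54.0], [599.0, -32.0]]
rec [[619.0, 11.0]]
hold [[477.0, 299.0], [501.0, 229.0], [437.0, 211.0], [421.0, 278.0]]
red [[462.0, 253.0]]
tray [[501.0, -226.0], [548.0, -349.0], [418.0, -399.0], [374.0, -279.0]]
purp [[547.0, 268.0], [463.0, 340.0]]
turq [[379.0, 206.0]]
eraser [[396.0, 127.0]]
pencil [[476.0, -62.0], [326.0, -62.0]]
brush [[627.0, -417.0], [434.0, -438.0]]
jar [[665.0, -368.0]]
325.19226210127806 275.8127964289864 216.22488171221545 [[-0.0, -0.94, -0.33, 86.74], [1.0, -0.0, -0.0, 0.48], [-0.0, -0.33, 0.94, -142.98], [0.0, 0.0, 0.0, 1.0]] 112.10416234064526
```

```bash
python3 - <<'E'
from h import *
print(go([459,254,250],np.radians(18)))
E
```

```text
([-520.8, 687.6, -18.7], [[-0.0, -0.0, 1.642], [0.0, -0.0, -1.499]])
```

Emit:
arm_command([
  {"grip": 0.5,"linear": [-520.8,687.6,-18.7],"rot": [0,0,-1.499]},
  {"grip": 0.5,"linear": [-520.8,687.6,-18.7],"rot": [0,0,-1.499]},
  {"grip": 0.5,"linear": [-520.8,687.6,-18.7],"rot": [0,0,-1.499]},
  {"grip": 0.5,"linear": [-520.8,687.6,-18.7],"rot": [0,0,-1.499]},
  {"grip": 0.5,"linear": [-520.8,687.6,-18.7],"rot": [0,0,-1.499]},
  {"grip": 0.5,"linear": [-520.8,687.6,-18.7],"rot": [0,0,-1.499]},
  {"grip": 0.5,"linear": [-520.8,687.6,-18.7],"rot": [0,0,-1.499]},
  {"grip": 0.5,"linear": [-520.8,687.6,-18.7],"rot": [0,0,-1.499]},
  {"grip": 0.5,"linear": [-520.8,687.6,-18.7],"rot": [0,0,-1.499]},
  {"grip": 0.5,"linear": [-520.8,687.6,-18.7],"rot": [0,0,-1.499]},
])

```text
clock: 2.85
position: [397.5, 26.6, 245.6]
ee_rot: [0.809, -0.588, 0.001, -0.001]
contact_force: [1.5, -0.7, 0.3]
gripper_width: 42.7
grasp_force: 0.0
```

```bash
python3 - <<'E'
from h import *
print(arm.read_state()["position"],go([459,254,250],np.radians(18)))
E
```

```text
[397.46212921  26.59916206 245.58684861] ([-197.2, -128.9, -4.1], [[-0.0, -0.003, -3.141], [-0.002, 0.0, 0.001]])
```

Emit:
arm_command([
  {"grip": 0.5,"linear": [-197,-129,-4],"rot": [0,0,0]},
  {"grip": 0.5,"linear": [-197,-129,-4],"rot": [0,0,0]},
  {"grip": 0.5,"linear": [-197,-129,-4],"rot": [0,0,0]},
  {"grip": 0.5,"linear": [-197,-129,-4],"rot": [0,0,0]},
  {"grip": 0.5,"linear": [-197,-129,-4],"rot": [0,0,0]},
  {"grip": 0.5,"linear": [-197,-129,-4],"rot": [0,0,0]},
])

```text
clock: 3.6
position: [458.8, 251.3, 248.6]
ee_rot: [0.809, -0.588, -0.0, 0.001]
contact_force: [-0.7, -1.5, 0.1]
gripper_width: 42.5
grasp_force: 0.0
```

```bash
python3 - <<'E'
from h import *
print(arm.read_state()["position"],np.degrees(yawnow()))
w=shot("wrist");save(w,"pics/w1.png",s=1.42)
import pickle;pickle.dump(w,open("w1.pkl","wb"))
E
```

```text
[458.7763507  251.27000775 248.56100486] -161.9971558452639
```

View pics/w1.png

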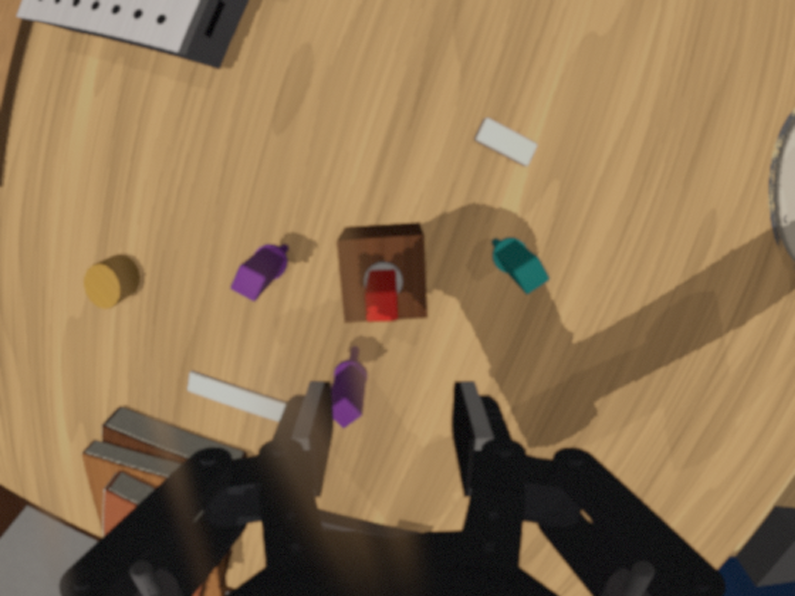

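The red-handled tool stands in the dark holder at about (382,290) in the view. The purple look-alikes are at (260,272) and (348,393), the turquoise one at (520,265). Next is the close crop.

```bash
python3 - <<'E'
import pickle
from h import *
w=pickle.load(open("w1.pkl","rb"));save(w,"pics/w1c.png",(230,150,310,235),7)
E
```

```text
(no output)
```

View pics/w1c.png

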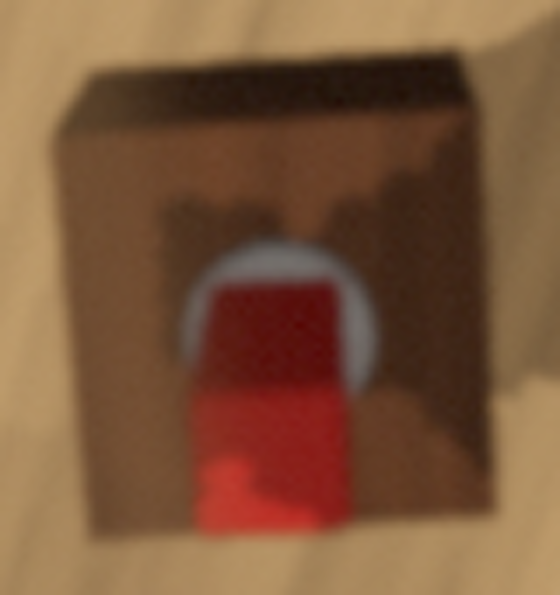

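```bash
python3 - <<'E'
import pickle
from h import *
w=pickle.load(open("w1.pkl","rb"))
f=lambda L,z:np.array([at(w,(230+u/7-.0,150+v/7),z)[:2] for u,v in L])
def ana(P):
    s=[P[(i+1)%4]-P[i] for i in range(4)]
    print(np.round(P.mean(0),1),"len",np.round([np.hypot(*d) for d in s],1),"ang",np.round([np.degrees(np.arctan2(d[1],d[0]))%90 for d in s],1))
ana(f([(60,130),(472,103),(495,513),(92,538)],62));H=f([(192,393),(350,385),(352,523),(200,533)],124);ana(H)
print("collar",f([(280,338)],67))
print(go([*H.mean(0),85],np.radians(18)))
E
```

```text
[460.4 260.4] len [60.8 64.3 62.7 64.4] ang [21.6 22.2 21.7 20.5]
[460.2 260.1] len [19.5 18.1 19.2 18.5] ang [20.9 19.  22.  20. ]
collar [[460.05706858 260.78864327]]
([-8.5, -4.3, 163.8], [[-0.0, -0.001, 3.141], [0.0, -0.0, -0.001]])
```

```bash
python3 - <<'E'
from h import *
print(go([460.3,260.4,78.5],np.radians(21)))
E
```

```text
([-8.7, -4.5, 170.3], [[-0.0, -0.001, 3.089], [0.0, -0.0, -0.053]])
```

Emit:
arm_command([
  {"grip": 0.5,"linear": [-8.7,-4.5,60],"rot": [0,0,-0.053]},
  {"grip": 0.5,"linear": [-8.7,-4.5,100],"rot": [0,0,-0.053]},
  {"grip": 0.5,"linear": [-8.7,-4.5,140],"rot": [0,0,-0.053]},
  {"grip": 0.5,"linear": [-8.7,-4.5,170.3],"rot": [0,0,-0.053]},
  {"grip": 0.5,"linear": [-8.7,-4.5,170.3],"rot": [0,0,-0.053]},
  {"grip": 0.5,"linear": [-8.7,-4.5,170.3],"rot": [0,0,-0.053]},
])

```text
clock: 4.4
position: [461.6, 261.4, 80.2]
ee_rot: [0.824, -0.566, 0.0, -0.001]
contact_force: [0.9, 0.0, -0.0]
gripper_width: 42.9
grasp_force: 0.0
```

Emit:
arm_command([
  {"grip": 0,"linear": [0,0,0],"rot": [0,0,0]},
  {"grip": 0,"linear": [0,0,0],"rot": [0,0,0]},
  {"grip": 0,"linear": [0,0,0],"rot": [0,0,0]},
  {"grip": 0,"linear": [0,0,0],"rot": [0,0,0]},
  {"grip": 0,"linear": [0,0,0],"rot": [0,0,0]},
  {"grip": 0,"linear": [0,0,0],"rot": [0,0,0]},
])

```text
clock: 5.15
position: [461.5, 261.9, 80.3]
ee_rot: [0.824, -0.566, 0.001, -0.001]
contact_force: [-0.8, -1.0, 6.8]
gripper_width: 19.1
grasp_force: 58.7
```

```bash
python3 - <<'E'
from h import *
print(go([610,75,150],np.radians(-4.3)))
E
```

```text
([227.7, -71.6, -69.6], [[-0.002, -0.003, -2.699], [-0.002, 0.001, 0.443]])
```

Emit:
arm_command([
  {"grip": 0,"linear": [0,0,-20],"rot": [0,0,0]},
  {"grip": 0,"linear": [0,0,-60],"rot": [0,0,0]},
  {"grip": 0,"linear": [0,0,-90],"rot": [0,0,0]},
  {"grip": 0,"linear": [0,0,-90],"rot": [0,0,0]},
])

```text
clock: 5.65
position: [461.8, 262.4, 171.3]
ee_rot: [0.824, -0.566, 0.001, -0.003]
contact_force: [-0.8, 0.5, 0.3]
gripper_width: 19.5
grasp_force: 59.2
```

Emit:
arm_command([
  {"grip": 0,"linear": [57,-18,0],"rot": [0,0,0.11]},
  {"grip": 0,"linear": [114,-36,5],"rot": [0,0,0.22]},
  {"grip": 0,"linear": [171,-54,15],"rot": [0,0,0.33]},
  {"grip": 0,"linear": [227.7,-71.6,20],"rot": [0,0,0.443]},
  {"grip": 0,"linear": [227.7,-71.6,20],"rot": [0,0,0.443]},
  {"grip": 0,"linear": [227.7,-71.6,20],"rot": [0,0,0.443]},
])

```text
clock: 6.4
position: [608.4, 74.0, 147.0]
ee_rot: [-0.679, 0.734, 0.001, -0.001]
contact_force: [0.6, 0.9, -1.1]
gripper_width: 19.2
grasp_force: 59.1
```

```bash
python3 - <<'E'
from h import *
w=shot("wrist");print(w["st"]["position"],np.degrees(yawnow()));save(w,"pics/w2.png",s=1.42)
for q in["recess","drawer_front"]:
    r=models.tip_of(w,q);print(q,[(np.array(x["pixel"])*1.42,x["score"],at(w,x["pixel"],56 if q=="recess" else 32)) for x in r])
import pickle;pickle.dump(w,open("w2.pkl","wb"))
E
```

```text
[608.41069336  74.0279603  147.02344883] 175.67714772984888
recess [(array([355.568, 200.22 ]), 0.63, array([619.90633551,  11.84720051,  56.        ]))]
drawer_front [(array([391.636, 191.558]), 0.9, array([601.46994616,  11.00122624,  32.        ]))]
```

View pics/w2.png

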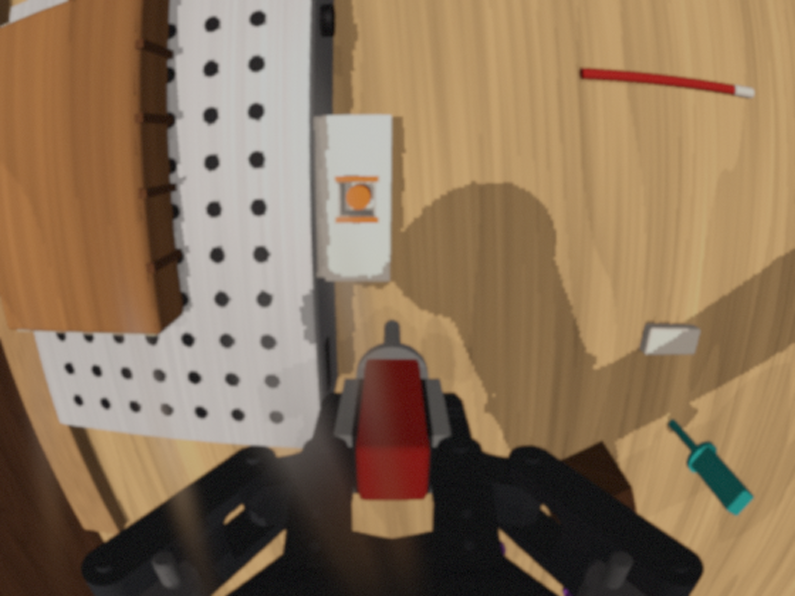

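```bash
python3 - <<'E'
import pickle
from h import *
w=pickle.load(open("w2.pkl","rb"))
g=lambda u,v,z:np.round(at(w,(u/1.42,v/1.42),z),1)
print("mouth",g(357,198.5,56),"btn",g(359,197,46),"tip top-of-image edge",g(392,323,79))
a,b=g(391.5,116,56),g(390,280,56);print(a,b,(a+b)/2,np.linalg.norm(a-b),np.degrees(np.arctan2(*(b-a)[[1,0]])))
a,b=g(336,10,85),g(311,440,85);print(a,b,np.linalg.norm(a-b),np.degrees(np.arctan2(*(b-a)[[1,0]])))
st=w["st"];Q=R.from_quat(st["ee_rot"]);t=Q.apply([0,0,68.3])+st["position"];print("tip model",t,np.array(proj(w,t))*1.42, proj(w,t+[0,-4,0])*1.42)
E
```

```text
mouth [619.1  11.   56. ] btn [618.8  11.3  46. ] tip top-of-image edge [606.1  70.6  79. ]
[598.5 -29.3  56. ] [605.9  55.2  56. ] [602.2   12.95  56.  ] 84.82340478900855 84.99514977548468
[619.  -78.5  85. ] [655.3 133.3  85. ] 214.88818022404118 80.27467399536219
tip model [608.21966362  73.99755818  78.72372274] [388.20846207 329.48379541] [387.5513581  321.94031584]
```

Emit:
arm_command([
  {"grip": 0,"linear": [32,-9,0],"rot": [0,0,0]},
  {"grip": 0,"linear": [62.2,-17.6,0],"rot": [0,0,0]},
  {"grip": 0,"linear": [62.2,-17.6,0],"rot": [0,0,0]},
  {"grip": 0,"linear": [62.2,-17.6,0],"rot": [0,0,0]},
])

```text
clock: 7.05
position: [621.8, 12.2, 148.8]
ee_rot: [-0.68, 0.733, 0.0, 0.0]
contact_force: [0.8, 0.4, -0.8]
gripper_width: 19.1
grasp_force: 59.1
```

```bash
python3 - <<'E'
from h import *
w=shot("wrist");print(w["st"]["position"],np.degrees(yawnow()));save(w,"pics/w3.png",(170,140,370,290),4)
import pickle;pickle.dump(w,open("w3.pkl","wb"))
E
```

```text
[621.82606974  12.17966837 148.79995379] 175.735720949797
```

View pics/w3.png

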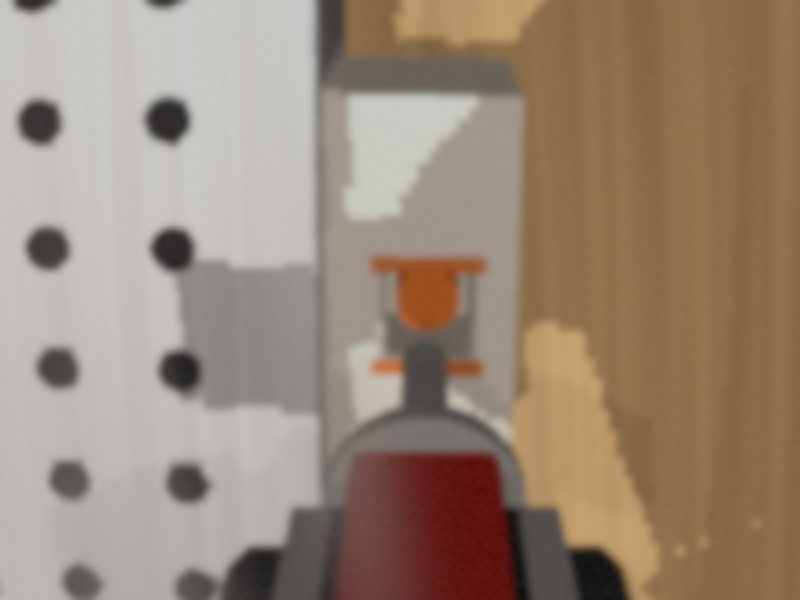

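```bash
python3 - <<'E'
import pickle
from h import *
w=pickle.load(open("w3.pkl","rb"))
g=lambda u,v,z:np.round(at(w,(170+u/4,140+v/4),z),1)
print("mouth",g(428,317,56),"marks",g(428,265,56),g(427,368,56),"tip edge",g(425,337,80.5),"btn",g(428,295,46))
print(proj(w,np.array(w["st"]["position"])+[0,-4,-68.3]),170+425/4,140+337/4)
E
```

```text
mouth [619.2  11.7  56. ] marks [618.4   1.2  56. ] [620.2  22.2  56. ] tip edge [619.4   6.5  80.5] btn [619.1  10.6  46. ]
[272.96397977 226.68134976] 276.25 224.25
```

Emit:
arm_command([
  {"grip": 0,"linear": [-1,0,15],"rot": [0,0,0]},
  {"grip": 0,"linear": [-1,0,28],"rot": [0,0,0]},
  {"grip": 0,"linear": [-1,0,33],"rot": [0,0,0]},
  {"grip": 0,"linear": [-1,0,33],"rot": [0,0,0]},
])

```text
clock: 7.6
position: [621.8, 12.1, 114.8]
ee_rot: [-0.68, 0.733, 0.0, -0.001]
contact_force: [-0.0, 0.5, -1.2]
gripper_width: 19.2
grasp_force: 59.3
```

Emit:
arm_command([
  {"grip": 0,"linear": [0,0,4],"rot": [0,0,0]},
  {"grip": 0,"linear": [0,0,8],"rot": [0,0,0]},
  {"grip": 0,"linear": [0,0,10],"rot": [0,0,0]},
  {"grip": 0,"linear": [0,0,10],"rot": [0,0,0]},
])

```text
clock: 8.1
position: [622.8, 12.1, 106.3]
ee_rot: [-0.68, 0.733, -0.001, 0.001]
contact_force: [-0.3, -0.7, 4.2]
gripper_width: 19.4
grasp_force: 59.9
```

Emit:
arm_command([
  {"grip": 0,"linear": [0,5,0.8],"rot": [0,0,0]},
  {"grip": 0,"linear": [0,12,0.8],"rot": [0,0,0]},
  {"grip": 0,"linear": [0,25,0.8],"rot": [0,0,0]},
  {"grip": 0,"linear": [0,40,0.8],"rot": [0,0,0]},
  {"grip": 0,"linear": [0,55,0.8],"rot": [0,0,0]},
  {"grip": 0,"linear": [0,70,0.8],"rot": [0,0,0]},
  {"grip": 0,"linear": [0,85,0.8],"rot": [0,0,0]},
  {"grip": 0,"linear": [0,98,0.8],"rot": [0,0,0]},
  {"grip": 0,"linear": [0,106,0.8],"rot": [0,0,0]},
  {"grip": 0,"linear": [0,106,0.8],"rot": [0,0,0]},
])

```text
clock: 9.35
position: [516.8, 21.0, 106.1]
ee_rot: [-0.68, 0.733, -0.001, 0.002]
contact_force: [-0.4, 3.3, 8.2]
gripper_width: 19.1
grasp_force: 60.4
```

Emit:
arm_command([
  {"grip": 0,"linear": [0,3,0],"rot": [0,0,0]},
  {"grip": 0,"linear": [0,6,0],"rot": [0,0,0]},
  {"grip": 0,"linear": [0,8,0],"rot": [0,0,0]},
  {"grip": 0,"linear": [0,8,0],"rot": [0,0,0]},
])

```text
clock: 9.85
position: [510.6, 21.4, 106.1]
ee_rot: [-0.68, 0.733, -0.002, 0.003]
contact_force: [3.1, 1.6, 5.2]
gripper_width: 19.3
grasp_force: 60.0
```

Emit:
arm_command([
  {"grip": 0,"linear": [0,3,0],"rot": [0,0,0]},
  {"grip": 0,"linear": [0,4,0],"rot": [0,0,0]},
  {"grip": 0,"linear": [0,4,0],"rot": [0,0,0]},
])

```text
clock: 10.22
position: [508.1, 21.7, 106.2]
ee_rot: [-0.68, 0.733, -0.003, 0.004]
contact_force: [6.5, -2.1, 2.6]
gripper_width: 19.0
grasp_force: 59.8
```

Emit:
arm_command([
  {"grip": 0,"linear": [0,-4,0],"rot": [0,0,0]},
  {"grip": 0,"linear": [0,-4,-15],"rot": [0,0,0]},
  {"grip": 0,"linear": [0,-4,-50],"rot": [0,0,0]},
  {"grip": 0,"linear": [0,-4,-62],"rot": [0,0,0]},
  {"grip": 0,"linear": [-50,12,-64],"rot": [0,0,-0.11]},
  {"grip": 0,"linear": [-105,27,-64],"rot": [0,0,-0.22]},
  {"grip": 0,"linear": [-160,43,-64],"rot": [0,0,-0.33]},
  {"grip": 0,"linear": [-210,57,-64],"rot": [0,0,-0.443]},
  {"grip": 0,"linear": [-236,64.5,-64],"rot": [0,0,-0.443]},
  {"grip": 0,"linear": [-236,64.5,-64],"rot": [0,0,-0.443]},
])

```text
clock: 11.48
position: [456.3, 262.0, 167.3]
ee_rot: [0.825, -0.565, -0.001, 0.002]
contact_force: [-0.0, -0.3, -0.9]
gripper_width: 19.4
grasp_force: 60.2
```

```bash
python3 - <<'E'
from h import *
w=shot("wrist");st=w["st"];print(st["position"],st["ee_rot"],np.degrees(yawnow()),go([461.5,261.9,st["position"][2]],np.radians(21)))
save(w,"pics/w4.png",(190,130,370,265),4.4)
t=R.from_quat(st["ee_rot"]).apply([0,0,68.3])+st["position"];print(t)
for n,X in(("tip",t),("hole",[460.3,260.4,62])): print(n,(proj(w,X)-[190,130])*4.4)
import pickle;pickle.dump(w,open("w4.pkl","wb"))
E
```

```text
[456.29330468 261.95240875 167.29822169] [ 8.24936650e-01 -5.65221506e-01 -7.67021483e-04  1.89336470e-03] -158.915778702772 ([0.8, -5.0, 0.1], [[0.002, 0.006, -3.14], [0.004, -0.001, 0.001]])
[456.06068655 261.79827356  98.99879174]
tip [367.02737727 444.20533078]
hole [348.67794677 354.70610281]
```

View pics/w4.png

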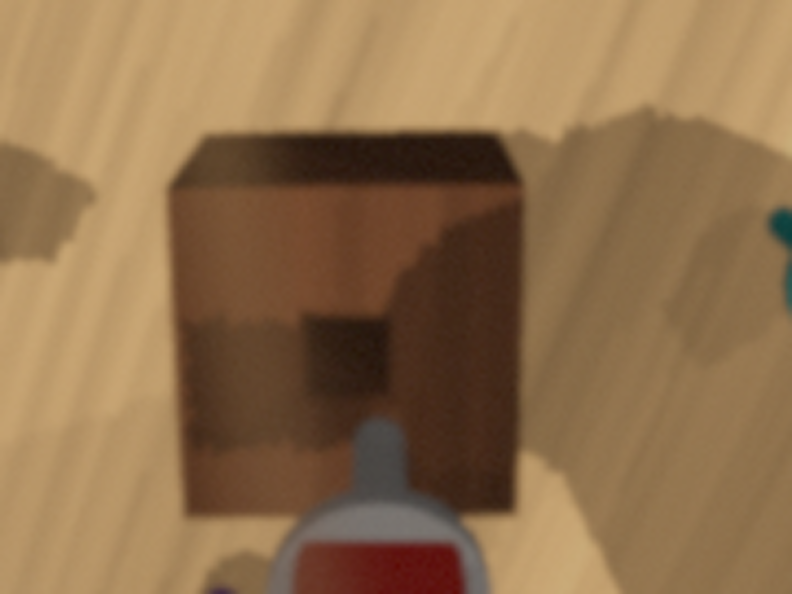

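```bash
python3 - <<'E'
import pickle
from h import *
w=pickle.load(open("w4.pkl","rb"));st=w["st"];Q=R.from_quat(st["ee_rot"])
e=at(w,(190+381/4.4,130+419/4.4),99);c=e-4*Q.apply([1,0,0]);print(c)
d=np.array([460.3,260.4,99])-c;d[2]=0
Rt=R.from_matrix(np.column_stack([np.cross([np.cos(y:=np.radians(201)),np.sin(y),0],[0,0,-1]),[np.cos(y),np.sin(y),0],[0,0,-1]]))
r=(Q.inv()*Rt).as_rotvec();print(d,Q.inv().apply(d),r, "untilt tip shift",Rt.apply([0,0,68.3])-Q.apply([0,0,68.3]))
E
```

```text
[454.08918384 260.73367119  98.99650059]
[ 6.21081616 -0.33367119  0.        ] [ 2.5535675  -5.67137114 -0.02039997] [ 0.00398964 -0.00088058  0.00287084] untilt tip shift [ 0.23261813  0.15413519 -0.00057005]
```

Emit:
arm_command([
  {"grip": 0,"linear": [1.8,-5.4,0],"rot": [0.004,-0.001,0]},
  {"grip": 0,"linear": [1.8,-5.4,20],"rot": [0.004,-0.001,0]},
  {"grip": 0,"linear": [1.8,-5.4,35],"rot": [0.004,-0.001,0]},
  {"grip": 0,"linear": [1.8,-5.4,50],"rot": [0.004,-0.001,0]},
  {"grip": 0,"linear": [1.8,-5.4,65],"rot": [0.004,-0.001,0]},
  {"grip": 0,"linear": [1.8,-5.4,78],"rot": [0.004,-0.001,0]},
  {"grip": 0,"linear": [1.8,-5.4,83],"rot": [0.004,-0.001,0]},
  {"grip": 0,"linear": [1.8,-5.4,83],"rot": [0.004,-0.001,0]},
])

```text
clock: 12.52
position: [463.8, 261.5, 85.5]
ee_rot: [0.824, -0.566, 0.001, -0.002]
contact_force: [-0.3, 0.6, -0.2]
gripper_width: 19.4
grasp_force: 60.2
```

Emit:
arm_command([
  {"grip": 0,"linear": [-0.5,1.2,3],"rot": [0,0,0]},
  {"grip": 0,"linear": [-0.5,1.2,5],"rot": [0,0,0]},
  {"grip": 0,"linear": [-0.5,1.2,5.5],"rot": [0,0,0]},
  {"grip": 0,"linear": [-0.5,1.2,5.5],"rot": [0,0,0]},
])

```text
clock: 13.02
position: [462.6, 261.7, 80.4]
ee_rot: [0.824, -0.566, 0.001, -0.002]
contact_force: [-0.1, -0.1, -0.6]
gripper_width: 19.6
grasp_force: 60.4
```

Emit:
arm_command([
  {"grip": 0,"linear": [0,0,1],"rot": [0,0,0]},
  {"grip": 0,"linear": [0,0,1],"rot": [0,0,0]},
])

```text
clock: 13.28
position: [462.7, 261.7, 80.3]
ee_rot: [0.824, -0.566, 0.001, -0.002]
contact_force: [-2.4, -0.5, 5.3]
gripper_width: 19.2
grasp_force: 61.2
```

Collar seated. Release and rise.

Emit:
arm_command([
  {"grip": 0.5,"linear": [0,0,0],"rot": [0,0,0]},
  {"grip": 0.5,"linear": [0,0,0],"rot": [0,0,0]},
  {"grip": 0.5,"linear": [0,0,0],"rot": [0,0,0]},
  {"grip": 0.5,"linear": [0,0,-15],"rot": [0,0,0]},
  {"grip": 0.5,"linear": [0,0,-50],"rot": [0,0,0]},
  {"grip": 0.5,"linear": [0,0,-100],"rot": [0,0,0]},
  {"grip": 0.5,"linear": [0,0,-130],"rot": [0,0,0]},
  {"grip": 0.4,"linear": [0,0,-130],"rot": [0,0,0]},
])

```text
clock: 14.28
position: [463.4, 262.4, 213.3]
ee_rot: [0.824, -0.566, 0.002, -0.006]
contact_force: [-1.1, -0.0, -0.6]
gripper_width: 33.8
grasp_force: 0.0
```

```bash
python3 - <<'E'
from h import *
print(arm.read_state()["position"],go([575,16,200],np.radians(85.5)))
E
```

```text
[463.40888144 262.38670779 213.26666445] ([270.1, -15.5, 12.4], [[-0.003, 0.014, 2.017], [-0.012, -0.003, -1.125]])
```

Emit:
arm_command([
  {"grip": 0.4,"linear": [60,-3,3],"rot": [-0.012,-0.003,-0.18]},
  {"grip": 0.4,"linear": [110,-6,6],"rot": [-0.012,-0.003,-0.36]},
  {"grip": 0.4,"linear": [160,-9,9],"rot": [-0.012,-0.003,-0.54]},
  {"grip": 0.4,"linear": [200,-12,12],"rot": [-0.012,-0.003,-0.72]},
  {"grip": 0.4,"linear": [240,-14,12],"rot": [-0.012,-0.003,-0.9]},
  {"grip": 0.4,"linear": [270,-15.5,12],"rot": [-0.012,-0.003,-1.125]},
  {"grip": 0.4,"linear": [270,-15.5,12],"rot": [-0.012,-0.003,-1.125]},
  {"grip": 0.4,"linear": [270,-15.5,12],"rot": [-0.012,-0.003,-1.125]},
])

```text
clock: 15.28
position: [573.0, 14.3, 196.2]
ee_rot: [0.999, -0.04, -0.004, 0.003]
contact_force: [-0.3, 0.6, -0.3]
gripper_width: 34.3
grasp_force: 0.0
```

```bash
python3 - <<'E'
from h import *
w=shot("wrist");st=w["st"];print(st["position"],np.degrees(yawnow()))
save(w,"pics/w5.png",(160,90,400,270),3.3)
for q in("filter","drawer_front","pin_tool"):print(q,[(x["pixel"],x["score"],at(w,x["pixel"],12 if q!="drawer_front" else 32)) for x in models.tip_of(w,q)])
import pickle;pickle.dump(w,open("w5.pkl","wb"))
t=shot("top");save(t,"pics/t2.png")
E
```

```text
[572.97820662  14.30697335 196.21520005] -94.57286274784863
filter [([276.5, 171.9], 0.6, array([588.6649387 ,  10.96001411,  12.        ]))]
drawer_front [([274.1, 264.2], 0.79, array([493.97319599,  21.345097  ,  32.        ]))]
pin_tool [([71.9, 223.2], 0.91, array([552.68370387, 267.81191124,  12.        ])), ([51.9, 281.7], 0.75, array([469.29003899, 338.75864134,  12.        ]))]
```

View pics/w5.png

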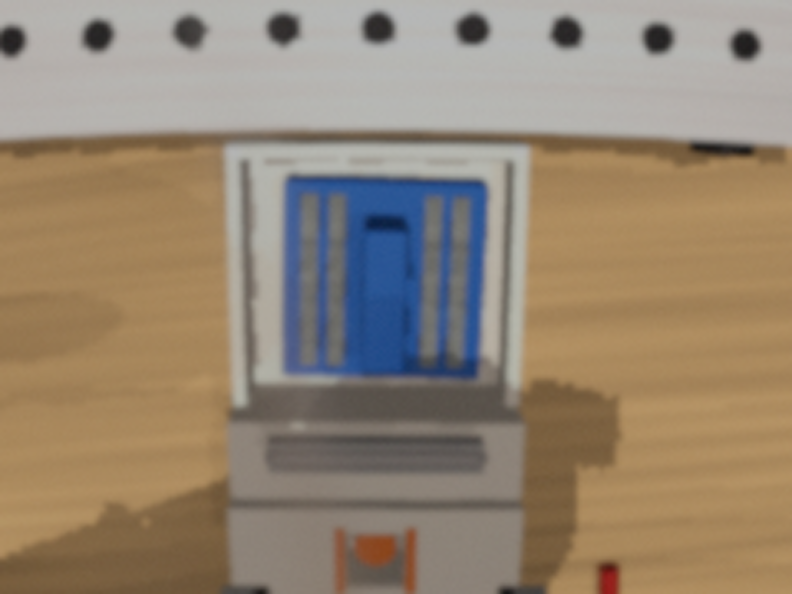

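```bash
python3 - <<'E'
import pickle
from h import *
w=pickle.load(open("w5.pkl","rb"));st=w["st"]
f=lambda L,z:np.array([at(w,(160+u/3.3,90+v/3.3),z)[:2] for u,v in L])
for L,z in(([(365,233),(407,233),(402,370),(360,370)],56),([(288,178),(488,180),(476,377),(284,374)],28)):
    P=f(L,z);s=[P[(i+1)%4]-P[i] for i in range(4)]
    print(np.round(P.mean(0),1),"len",np.round([np.hypot(*d) for d in s],1),"ang",np.round([np.degrees(np.arctan2(d[1],d[0]))%90 for d in s],1))
F=f([(365,233),(407,233),(402,370),(360,370)],56).mean(0)
print(go([*F,80],np.radians(265)))
E
```

```text
[589.   11.6] len [11.2 38.2 11.6 38.2] ang [85.3 83.6 85.2 83. ]
[589.4  11.2] len [58.  60.2 58.4 59.7] ang [84.8 83.3 84.3 82.9]
([16.6, 1.8, 116.9], [[0.006, 0.005, 0.009], [-0.008, 0.009, -3.133]])
```

Emit:
arm_command([
  {"grip": 0.36,"linear": [16.6,1.8,50],"rot": [0.006,0.005,0.021]},
  {"grip": 0.36,"linear": [16.6,1.8,90],"rot": [0.006,0.005,0.021]},
  {"grip": 0.36,"linear": [16.6,1.8,120],"rot": [0.006,0.005,0.021]},
  {"grip": 0.36,"linear": [16.6,1.8,128],"rot": [0.006,0.005,0.021]},
  {"grip": 0.36,"linear": [16.6,1.8,128],"rot": [0.006,0.005,0.021]},
])

```text
clock: 16.15
position: [589.5, 11.4, 69.3]
ee_rot: [0.999, -0.05, 0.0, -0.0]
contact_force: [0.9, -0.0, 0.4]
gripper_width: 30.9
grasp_force: 0.0
```

```bash
python3 - <<'E'
from h import *
w=shot("wrist");print(w["st"]["position"],go([589.2,11.4,33.5],np.radians(264.3)))
for X in([589.2+19.8,9.4,56],[569.3,13.4,56]):print(proj(w,X))
save(w,"pics/w6.png",(150,130,400,320),3)
E
```

```text
[589.50140066  11.35127896  69.29103866] ([-0.9, 0.1, 36.6], [[-0.001, -0.002, 0.0], [0.003, -0.001, -3.141]])
[275.22850697 232.89127458]
[275.27453407 297.42828776]
```

View pics/w6.png

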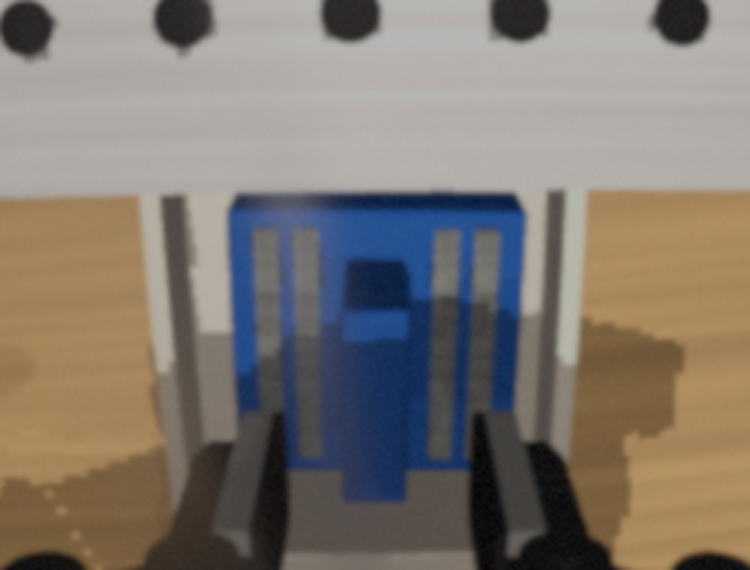

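The fin (column 376) is centred between the fingers (283 and 475), so I descend and grasp.

Emit:
arm_command([
  {"grip": 0.36,"linear": [-0.5,0,15],"rot": [0,0,0]},
  {"grip": 0.36,"linear": [-0.5,0,28],"rot": [0,0,0]},
  {"grip": 0.36,"linear": [-0.5,0,35],"rot": [0,0,0]},
  {"grip": 0.36,"linear": [-0.5,0,36],"rot": [0,0,0]},
  {"grip": 0.36,"linear": [-0.5,0,36],"rot": [0,0,0]},
])

```text
clock: 16.82
position: [588.9, 11.2, 33.0]
ee_rot: [0.999, -0.05, 0.0, -0.0]
contact_force: [-0.1, 0.4, 0.5]
gripper_width: 30.7
grasp_force: 0.0
```

Emit:
arm_command([
  {"grip": 0,"linear": [0,0,0],"rot": [0,0,0]},
  {"grip": 0,"linear": [0,0,0],"rot": [0,0,0]},
  {"grip": 0,"linear": [0,0,0],"rot": [0,0,0]},
  {"grip": 0,"linear": [0,0,0],"rot": [0,0,0]},
  {"grip": 0,"linear": [0,0,0],"rot": [0,0,0]},
])

```text
clock: 17.45
position: [589.1, 11.3, 33.5]
ee_rot: [0.999, -0.05, 0.0, -0.0]
contact_force: [-1.0, 0.4, 4.6]
gripper_width: 10.7
grasp_force: 60.2
```

Emit:
arm_command([
  {"grip": 0,"linear": [0,0,-10],"rot": [0,0,0]},
  {"grip": 0,"linear": [0,0,-35],"rot": [0,0,0]},
  {"grip": 0,"linear": [0,0,-70],"rot": [0,0,0]},
  {"grip": 0,"linear": [0,0,-100],"rot": [0,0,0]},
  {"grip": 0,"linear": [0,0,-100],"rot": [0,0,0]},
])

```text
clock: 18.08
position: [589.9, 11.4, 135.5]
ee_rot: [0.999, -0.05, 0.002, -0.001]
contact_force: [0.1, -0.4, -1.2]
gripper_width: 10.7
grasp_force: 59.7
```

```bash
python3 - <<'E'
from h import *
print(arm.read_state()["gripper_width"],go([460,-313,130],np.radians(292)))
E
```

```text
10.738752676009376 ([-97.0, 335.7, 4.3], [[-0.001, -0.005, -0.484], [-0.007, 0.002, 2.658]])
```

Emit:
arm_command([
  {"grip": 0,"linear": [-12,42,2],"rot": [0,0,-0.1]},
  {"grip": 0,"linear": [-28,95,3],"rot": [0,0,-0.2]},
  {"grip": 0,"linear": [-43,150,3],"rot": [0,0,-0.3]},
  {"grip": 0,"linear": [-59,205,4],"rot": [0,0,-0.4]},
  {"grip": 0,"linear": [-75,260,4],"rot": [0,0,-0.484]},
  {"grip": 0,"linear": [-89,308,4],"rot": [0,0,-0.484]},
  {"grip": 0,"linear": [-97,335.7,4],"rot": [0,0,-0.484]},
  {"grip": 0,"linear": [-97,335.7,4],"rot": [0,0,-0.484]},
])

```text
clock: 19.08
position: [456.7, -314.3, 127.1]
ee_rot: [0.982, 0.189, -0.001, -0.001]
contact_force: [0.4, 0.5, -1.2]
gripper_width: 10.7
grasp_force: 59.6
```

```bash
python3 - <<'E'
from h import *
w=shot("wrist");t=shot("top");print(w["st"]["position"],w["st"]["gripper_width"],np.degrees(yawnow()))
for p in(w,t):print([(x["score"],at(p,x["pixel"],2)) for x in models.tip_of(p,"wash_tray")][:1])
a=cv2.resize(w["frame"],None,fx=.9,fy=.9);b=cv2.resize(t["frame"][150:340,100:440],(504,282));
cv2.imwrite("pics/m7.png",cv2.cvtColor(a,cv2.COLOR_RGB2BGR))
E
```

```text
[ 456.67427481 -314.32937963  127.14022616] 10.674600898933228 -68.04303568583272
[(0.86, array([ 465.70141911, -315.56991541,    2.        ]))]
[]
```

View pics/m7.png

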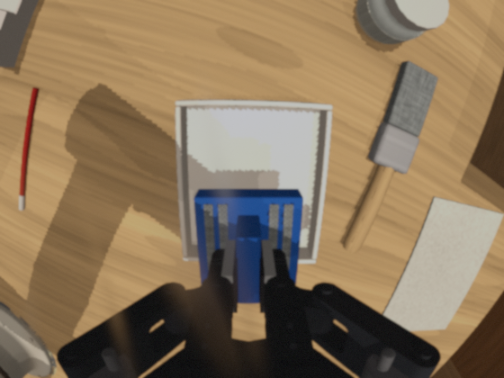

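Filter is held and the tray is aligned below it (tray corners about (180,105) to (315,260)).

Emit:
arm_command([
  {"grip": 0,"linear": [5.6,2.2,20],"rot": [0,0,0]},
  {"grip": 0,"linear": [5.6,2.2,50],"rot": [0,0,0]},
  {"grip": 0,"linear": [5.6,2.2,80],"rot": [0,0,0]},
  {"grip": 0,"linear": [5.6,2.2,93],"rot": [0,0,0]},
  {"grip": 0,"linear": [5.6,2.2,97.5],"rot": [0,0,0]},
  {"grip": 0,"linear": [5.6,2.2,97.5],"rot": [0,0,0]},
])

```text
clock: 20.02
position: [465.4, -313.1, 31.9]
ee_rot: [0.982, 0.191, 0.0, 0.0]
contact_force: [0.4, 0.6, -0.4]
gripper_width: 10.9
grasp_force: 59.7
```

Emit:
arm_command([
  {"grip": 0,"linear": [0,0,1],"rot": [0,0,0]},
  {"grip": 0,"linear": [0,0,2],"rot": [0,0,0]},
  {"grip": 0,"linear": [0,0,2],"rot": [0,0,0]},
])

```text
clock: 20.4
position: [464.8, -313.3, 29.7]
ee_rot: [0.982, 0.191, 0.0, -0.0]
contact_force: [0.3, 0.2, -1.5]
gripper_width: 11.0
grasp_force: 59.7
```

Emit:
arm_command([
  {"grip": 0,"linear": [0,0,1],"rot": [0,0,0]},
  {"grip": 0,"linear": [0,0,2],"rot": [0,0,0]},
  {"grip": 0,"linear": [0,0,2.5],"rot": [0,0,0]},
  {"grip": 0,"linear": [0,0,2.5],"rot": [0,0,0]},
])

```text
clock: 20.9
position: [464.7, -313.1, 26.7]
ee_rot: [0.982, 0.191, -0.0, -0.0]
contact_force: [0.0, -1.1, 0.1]
gripper_width: 10.9
grasp_force: 59.7
```

Emit:
arm_command([
  {"grip": 0,"linear": [0,0,0.6],"rot": [0,0,0]},
  {"grip": 0,"linear": [0,0,1],"rot": [0,0,0]},
  {"grip": 0,"linear": [0,0,1],"rot": [0,0,0]},
])

```text
clock: 21.28
position: [464.7, -313.2, 26.5]
ee_rot: [0.982, 0.191, 0.0, -0.0]
contact_force: [-1.9, 1.8, 6.1]
gripper_width: 10.5
grasp_force: 60.5
```

Emit:
arm_command([
  {"grip": 0.36,"linear": [0,0,0],"rot": [0,0,0]},
  {"grip": 0.36,"linear": [0,0,0],"rot": [0,0,0]},
  {"grip": 0.36,"linear": [0,0,0],"rot": [0,0,0]},
  {"grip": 0.36,"linear": [0,0,-15],"rot": [0,0,0]},
  {"grip": 0.36,"linear": [0,0,-50],"rot": [0,0,0]},
  {"grip": 0.36,"linear": [0,0,-110],"rot": [0,0,0]},
  {"grip": 0.1,"linear": [0,0,-150],"rot": [0,0,0]},
  {"grip": 0,"linear": [0,0,-150],"rot": [0,0,0]},
])

```text
clock: 22.28
position: [466.9, -314.2, 181.1]
ee_rot: [0.982, 0.191, 0.004, 0.003]
contact_force: [0.2, 0.2, -0.1]
gripper_width: 0.3
grasp_force: 0.0
```

```bash
python3 - <<'E'
from h import *
w=shot("wrist");t=shot("top");print(w["st"]["position"],w["st"]["gripper_width"])
print([(x["score"],at(w,x["pixel"],5)) for x in models.tip_of(w,"filter")][:1],[(x["score"],at(t,x["pixel"],12)) for x in models.tip_of(t,"pin_tool")])
print(go([468,23,130],np.radians(265.4)))
a=cv2.resize(w["frame"],(400,300));b=cv2.resize(t["frame"][150:330,130:430],(500,300))
cv2.imwrite("pics/m8.png",cv2.cvtColor(np.hstack([a,b])[:, :800] if 0 else np.hstack([a,b[:,:400]]),cv2.COLOR_RGB2BGR))
E
```

```text
[ 466.94537684 -314.20987464  181.10156822] 0.3360681413411165
[(0.91, array([ 463.24065826, -313.814189  ,    5.        ]))] [(0.6, array([373.26759595, 220.15617432,  12.        ])), (0.55, array([452.14240529, 255.56970041,  12.        ])), (0.49, array([552.09248754, 275.26023673,  12.        ])), (0.46, array([462.90430453, 349.17010262,  12.        ]))]
([129.7, -309.7, 45.4], [[-0.002, 0.002, 0.464], [-0.003, -0.003, -2.677]])
```

View pics/m8.png

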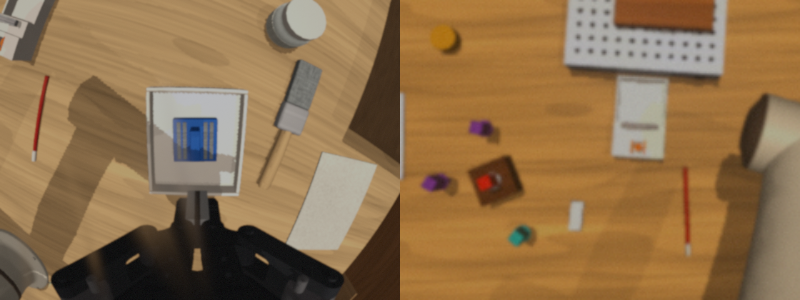

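Filter lies flat in the tray (195,140), the tool stands in its holder (488,180), and the drawer is fully out and empty. That was my last picture, one over the limit of ten. From here I use force and position readings only.

Emit:
arm_command([
  {"grip": 0,"linear": [20,-50,5],"rot": [0,0,0.1]},
  {"grip": 0,"linear": [42,-102,15],"rot": [0,0,0.2]},
  {"grip": 0,"linear": [65,-155,25],"rot": [0,0,0.3]},
  {"grip": 0,"linear": [88,-210,35],"rot": [0,0,0.4]},
  {"grip": 0,"linear": [110,-265,45],"rot": [0,0,0.464]},
  {"grip": 0,"linear": [129.7,-309.7,45.4],"rot": [0,0,0.464]},
  {"grip": 0,"linear": [129.7,-309.7,45.4],"rot": [0,0,0.464]},
  {"grip": 0,"linear": [129.7,-309.7,45.4],"rot": [0,0,0.464]},
])

```text
clock: 23.48
position: [468.2, 22.3, 129.7]
ee_rot: [0.999, -0.04, -0.001, 0.0]
contact_force: [-0.1, 0.3, 0.6]
gripper_width: -0.1
grasp_force: 0.0
```

```bash
python3 - <<'E'
from h import *
w=shot("wrist");print(w["st"]["position"])
print([(x["score"],at(w,x["pixel"],32)) for x in models.tip_of(w,"drawer_front")],[(x["score"],at(w,x["pixel"],56)) for x in models.tip_of(w,"recess")])
print(go([466,23.3,29],np.radians(265.4)))
E
```

```text
[468.20548915  22.30421394 129.6875546 ]
[(0.91, array([494.0420671 ,  21.58353676,  32.        ]))] [(0.69, array([513.29629811,  20.05542339,  56.        ]))]
([-2.6, -1.7, 101.2], [[0.0, 0.001, -0.001], [0.002, -0.0, 3.14]])
```

Emit:
arm_command([
  {"grip": 0,"linear": [-2.6,-1.7,50],"rot": [0,0,0]},
  {"grip": 0,"linear": [-2.6,-1.7,90],"rot": [0,0,0]},
  {"grip": 0,"linear": [-2.6,-1.7,101],"rot": [0,0,0]},
  {"grip": 0,"linear": [-2.6,-1.7,101],"rot": [0,0,0]},
  {"grip": 0,"linear": [6,-1.7,101],"rot": [0,0,0]},
  {"grip": 0,"linear": [16,-1.7,101],"rot": [0,0,0]},
  {"grip": 0,"linear": [26,-1.7,101],"rot": [0,0,0]},
  {"grip": 0,"linear": [36,-1.7,101],"rot": [0,0,0]},
  {"grip": 0,"linear": [46,-1.7,101],"rot": [0,0,0]},
])

```text
clock: 24.75
position: [515.3, 20.4, 29.6]
ee_rot: [0.999, -0.04, -0.0, -0.0]
contact_force: [-2.0, 0.4, 0.9]
gripper_width: 0.2
grasp_force: 1.0
```

Emit:
arm_command([
  {"grip": 0,"linear": [10,0,0],"rot": [0,0,0]},
  {"grip": 0,"linear": [20,0,0],"rot": [0,0,0]},
  {"grip": 0,"linear": [30,0,0],"rot": [0,0,0]},
  {"grip": 0,"linear": [40,0,0],"rot": [0,0,0]},
  {"grip": 0,"linear": [48,0,0],"rot": [0,0,0]},
  {"grip": 0,"linear": [54,0,0],"rot": [0,0,0]},
  {"grip": 0,"linear": [58,0,0],"rot": [0,0,0]},
  {"grip": 0,"linear": [58,0,0],"rot": [0,0,0]},
])

```text
clock: 25.75
position: [573.5, 16.3, 29.7]
ee_rot: [0.999, -0.04, 0.001, -0.001]
contact_force: [0.5, 0.0, -0.4]
gripper_width: 0.3
grasp_force: 0.1
```

Emit:
arm_command([
  {"grip": 0,"linear": [4,0,0],"rot": [0,0,0]},
  {"grip": 0,"linear": [8,0,0],"rot": [0,0,0]},
  {"grip": 0,"linear": [12,0,0],"rot": [0,0,0]},
  {"grip": 0,"linear": [15,0,0],"rot": [0,0,0]},
  {"grip": 0,"linear": [15,0,0],"rot": [0,0,0]},
])

```text
clock: 26.38
position: [587.1, 14.9, 29.5]
ee_rot: [0.999, -0.04, -0.001, -0.0]
contact_force: [-2.8, 1.2, 0.9]
gripper_width: 0.1
grasp_force: 1.7
```

Emit:
arm_command([
  {"grip": 0,"linear": [1.5,0,0],"rot": [0,0,0]},
  {"grip": 0,"linear": [3,0,0],"rot": [0,0,0]},
  {"grip": 0,"linear": [3,0,0],"rot": [0,0,0]},
])

```text
clock: 26.75
position: [592.0, 14.6, 29.8]
ee_rot: [0.999, -0.04, 0.001, -0.0]
contact_force: [-0.8, -0.9, 0.2]
gripper_width: 0.1
grasp_force: 0.1
```

Emit:
arm_command([
  {"grip": 0,"linear": [1.5,0,0],"rot": [0,0,0]},
  {"grip": 0,"linear": [3,0,0],"rot": [0,0,0]},
  {"grip": 0,"linear": [3,0,0],"rot": [0,0,0]},
])

```text
clock: 27.12
position: [593.5, 14.4, 29.7]
ee_rot: [0.999, -0.04, -0.0, -0.0]
contact_force: [-2.5, 1.1, 2.3]
gripper_width: 0.1
grasp_force: 1.3
```

Emit:
arm_command([
  {"grip": 0,"linear": [1.5,0,0],"rot": [0,0,0]},
  {"grip": 0,"linear": [3,0,0],"rot": [0,0,0]},
  {"grip": 0,"linear": [3,0,0],"rot": [0,0,0]},
])

```text
clock: 27.5
position: [593.4, 14.0, 29.2]
ee_rot: [0.999, -0.04, -0.004, 0.0]
contact_force: [-9.1, 2.8, 6.2]
gripper_width: 0.2
grasp_force: 4.6
```

Emit:
arm_command([
  {"grip": 0,"linear": [2,0,0],"rot": [0,0,0]},
  {"grip": 0,"linear": [4,0,0],"rot": [0,0,0]},
  {"grip": 0,"linear": [4,0,0],"rot": [0,0,0]},
])

```text
clock: 27.88
position: [593.3, 13.6, 28.9]
ee_rot: [0.999, -0.041, -0.008, 0.001]
contact_force: [-17.9, 5.3, 11.2]
gripper_width: 0.2
grasp_force: 9.0
```

Emit:
arm_command([
  {"grip": 0,"linear": [-5,0,0],"rot": [0,0,0]},
  {"grip": 0,"linear": [-25,0,0],"rot": [0,0,0]},
  {"grip": 0,"linear": [-55,0,-10],"rot": [0,0,0]},
  {"grip": 0,"linear": [-75,0,-60],"rot": [0,0,0]},
  {"grip": 0,"linear": [-75,0,-120],"rot": [0,0,0]},
  {"grip": 0,"linear": [-75,0,-150],"rot": [0,0,0]},
  {"grip": 0,"linear": [-75,0,-150],"rot": [0,0,0]},
])

```text
clock: 28.75
position: [528.4, 20.2, 183.0]
ee_rot: [0.999, -0.04, 0.004, -0.002]
contact_force: [0.5, 0.4, 1.1]
gripper_width: -0.0
grasp_force: 0.0
```

```bash
python3 - <<'E'
from h import *
w=shot("wrist");t=shot("top");print(w["st"]["position"],w["st"]["contact_force"])
for p in(w,t):
  for q,z in(("drawer_front",32),("recess",56),("filter",5),("pencil",4),("eraser",6)):print(q,[(round(x["score"],2),np.round(at(p,x["pixel"],z))) for x in models.tip_of(p,q)][:2])
E
```

```text
[528.44740742  20.19169059 183.02163366] [0.54192183 0.42344819 1.10166466]
drawer_front [(0.82, array([603.,  13.,  32.]))]
recess [(0.75, array([619.,  11.,  56.]))]
filter [(0.91, array([ 460., -318.,    5.]))]
pencil [(0.56, array([406., -65.,   4.]))]
eraser [(0.7, array([397., 127.,   6.]))]
drawer_front [(0.95, array([602.,   3.,  32.]))]
recess [(0.85, array([618.,  12.,  56.]))]
filter [(0.64, array([ 464., -320.,    5.]))]
pencil [(0.69, array([408., -55.,   4.]))]
eraser [(0.69, array([396., 130.,   6.]))]
```

The drawer is home (recess back at 619,11) and nothing else has moved.

```bash
python3 -c "
from bench import job
print(job.job_done())"
```

```text
the job is handed in; nothing more can be done
None
```

Job handed in at about 29 s: the tool is back upright in its holder, the filter lies flat in the wash tray, and the empty drawer is back at its home position, pressed to a hard stop (18 N) though the latch snap itself was not observed; I viewed 11 pictures, one over the limit of ten.

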